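Cap off, inner lid on: closing the tea canister

ROBOT

A 7-joint arm with a two-finger parallel gripper is mounted at the origin on a cart in front of the work surface, level with it; the furniture and walls round the work are solid. World frame = base frame: x ahead of the robot, y to its left, z up, the work surface at z = 0. Lengths are in m, angles in rad, forces in N, time in s.
With the tool pointing down it reaches from about 0.425 to 0.925 m from the base axis. Payload 6.8 kg.
Tool frame: the origin (TCP) lies midway between the tips of the shut fingers; the grasp point (between the pads) lies 19 mm behind it; z points along the fingers, y is the direction in which the jaws open and shut (so a half turn about z gives the same grasp; the last joint's range is limited). The gripper opens to 85 mm and grips with 20 to 120 N. Pads are 22 mm wide; open, the fingers measure 114 mm over their backs; the gripper's body (76 mm by 85 mm) begins 54 mm behind the grasp point. The pads swing forward as they close: fully open they stand 13 mm farther back than shut.
Start: joints at [-1.413, 0.477, 0.022, 1.555, -0.011, 1.109, -0.083], TCP at [0.177, 0.651, 0.231] pointing down, gripper open.
Joint ranges: [-2.96, 2.96], [-0.34, 2.1], [-1.41, 1.46], [0.24, 2.44], [-1.37, 4.51], [0.17, 1.92], [-2.96, 2.96]. Speed limits (rad/s): [2.39, 2.39, 3.14, 3.14, 3.14, 3.14, 3.14].

INTERFACE

Orientations are given as a unit quaternion [w, x, y, z].
In Python, from station import bot, vision gives the robot as it stands.
- The arm moves only by the tool move_arm, never from a script. Its argument "increments" is text: rows parted by semicolons, each of 7 numbers parted by spaces: the opening, from 0 (shut) to 1 (fully open), then the shift along the world's x, y, z in mm, then the turn, a rotation vector about the world's x, y, z in rad. In form: grip x y z rx ry rz; .... A call has exactly 8 rows; each row shifts and turns the commanded pose from where the row before left it; what a row does not reach is not made up. A row lasts 1/8 s, in which the tool goes at most 62.5 mm and 10.7 degrees, less where a joint would pass 70% of its speed; a pose out of reach is approached as far as the arm can. A call with a gripper value outside its range is refused whole. The fingers move at their own pace and stop on an object; "newtons" is the grip in N (left out, the last holds). Time passes only in rows, so rows that do not move let the fingers close, or fill a call up. It gives the time, the measured TCP pose, the force and the opening at its end, in the units of the state.
- bot.get_obs(): the state, without advancing time (a new reading comes with each control period).
- vision.read_camera(name): name is "scene" or "side" or "wrist"; returns (picture, depth): 384x512x3 uint8, red, green, blue; 384x512 float32, m along the optical axis (not along the pixel's ray), 0 where there is no reading.
- vision.calibration(name): a dict with "fx", "fy", "cx", "cy" (pixels), "k1" (the pictures are not rectified: a ray, as slopes to the right and down, at radius r is drawn at 1 + k1 r^2 times it, then the intrinsics apply), "R" (3x3) and "t" (3): a world point X has camera coordinates R X + t; the wrist camera has in their place "hand_eye" (4x4, takes a point from camera to tool coordinates, whose origin is the TCP and whose axes are the flange's). Camera axes: x right, y down, z forward; pixel columns grow to the right and rows downward; lengths in m; the calibration is good to about 2 mm. A picture is of the moment at which its call begins: read the wrist's pose just before it. calibration takes no time and is no camera call.
- bot.hand_in(): hands the job in, once; it reports no verdict.
The state is a dict: "t": time; "q": joint angles; "joint_vel": joint speeds; "joint_torque": joint torques, N m; "eef_pos": TCP position; "tool_rot": TCP orientation; "contact_force": force on the tool from outside, world axes, zero at the start; "torque": the same for the moment, N m; "gripper_width": opening from 0.0 (shut) to 1.0 (fully open).
Only numpy, scipy, OpenCV 4.12 (cv2) and the standard library are available. Lean on these libraries where they do the work, as an engineer would, in place of code of your own. Each camera call takes 0.05 s, during which the arm holds its last target.

TASK

Lift the washed tea canister by its side handle off the slatted draining stand, set it upright on the worktop right beside the stand and let go. Then take the two nested lids together by the broad rim of the inner lid, lower them gently onto the canister until the inner lid sits fully home, and let go. Finally lift only the small outer cap straight up, leaving the inner lid seated and the canister standing, and finish still holding the cap level in the gripper about 10 cm above the canister; do not take the cap off the inner lid before that, do not drop anything, and leave the other things on the worktop where they are.

Things in the scene. Friction and masses are not known exactly. Their poses are not given: they have to be found in the camera images.
- stand: low square stand of wooden slats, 100 x 100 x 30 mm, standing firmly on the worktop (it cannot be moved); origin at the centre of its underside; the canister stands on its top at 30 mm
- canister: open steel tea canister, round, 58 mm diameter, 85 mm high, inside diameter 52 mm, about 0.3 kg, with one upright wooden side handle. Origin at the centre of its underside, z up through its mouth; the handle lies on its -x side. It starts upright on the stand
- canister_rim (a point): centre of the canister's mouth, level with the top of its rim, 85 mm above its underside
- canister_handle (a point): point to grip on the canister's handle, on the bar's axis, 48 mm above the canister's underside. The bar is upright, 12 mm wide (canister y, the way to pinch it), 14 mm deep (canister x), from 14 to 66 mm above the underside, its axis 58 mm from the canister's axis, with 22 mm free between bar and wall
- inner_lid: round wooden inner lid, 90 g, at first on the worktop with the cap nested on it. Origin at the centre of its foot, z up. 0-14 mm: plug, 47 mm diameter, tapered foot (2.5 mm play all round in the canister); 14-26 mm: broad rim, plain disc 66 mm diameter (overhangs the canister by 4 mm; grip it across to carry both lids); under the cap a boss 42 mm diameter to 32 mm and a small knob to 44 mm
- inner_seat (a point): centre of the underside of the inner lid's broad rim, 14 mm above the plug's foot; when fully home it coincides with point canister_rim
- outer_lid: outer lid: a hollow steel cap, about 70 g, 52 mm diameter and 30 mm high, with a round knob on top, 18 mm diameter, up to 44 mm. It lies loose on the inner lid's broad rim, with 2 mm of play round the boss, and is lifted off straight up. Origin at the centre of its open lower edge, z up; nested, it is 26 mm above the inner lid's origin
- teaspoon_1: steel teaspoon 132 mm long lying near the front edge; not part of the job; origin under its centre
- garlic_1: garlic bulb, 50 mm, front right; not part of the job; origin under its centre
- mug_1: small cream mug, 63 mm wide, 51 mm high, behind the middle of the work area; not part of the job; origin under its centre
- wood_box: round wooden box 81 mm diameter, 38 mm high, behind on the right; not part of the job (it is not one of the lids); origin under its centre
Things that resemble listed ones, but are neither listed nor needed, are in the scene too. Leave any orange or turquoise look-alike of the outer_lid alone.

How it is judged:
By the outcome, as a careful person would: the job done as asked, in the order asked, and still so for the second after the job is handed in, while the arm keeps its last pose, push and grip.
It also fails if it takes over 67 s, if anything falls off the work surface, if the arm or the gripper's body presses on something with over 40 N, if the wrist force passes 120 N, or if a joint passes its speed limit or range.

## Working session

There is one attempt and no reset: what is moved stays moved. The work goes in short steps, Python scripts to look and compute and a tool call to move; the robot and the scene stay as the last step left them, time stands still between calls to the robot, and variables do not carry over. Pictures are saved under pics/ and viewed, and the job is handed in when it is done.

Besides the shell and the picture viewer there is one more tool, called after "Request:" by a JSON object that holds its "method" and its "body". move_arm: Moves the arm, as the interface text tells. Its arguments: {"type":"object","properties":{"increments":{"type":"string"},"newtons":{"type":"number"}},"required":["increments"]}

```bash
ls; mkdir -p pics; cat > h.py <<'E'
import numpy as np, cv2
from station import bot, vision
def cap(n,tag):
    o=bot.get_obs(); im,d=vision.read_camera(n)
    np.savez(f'{tag}.npz',im=im,d=d,eef=o['eef_pos'],rot=o['tool_rot'])
    cv2.imwrite(f'pics/{tag}.png',im[:,:,::-1]); return im,d,o
E
python3 - <<'E'
from h import *
print(bot.get_obs())
for n in ['scene','side','wrist']:
    cap(n,n+'0'); print(n,vision.calibration(n))
E
```

```text
pics
{'t': 0.0, 'q': array([-1.41313477,  0.47781027,  0.02235796,  1.55647626, -0.01152918,
        1.1093107 , -0.0830712 ]), 'joint_vel': array([ 3.33923188e-04, -4.66379005e-04,  1.30448143e-03,  2.66012375e-04,
        5.72839173e-05, -1.53103847e-04,  5.48196034e-04]), 'joint_torque': array([ 3.79850690e-04, -5.96452904e+01,  1.60761449e+00, -2.81203204e+01,
        1.23296547e-02,  9.27670626e-03, -1.42971876e-05]), 'eef_pos': array([0.17714327, 0.65070847, 0.23030878]), 'tool_rot': array([-6.32384904e-05,  1.32479643e-01,  9.91185282e-01, -9.36067777e-04]), 'contact_force': array([-0.23790037,  0.04289692,  0.24135833]), 'torque': array([ 0.00896719, -0.00814236,  0.01664275]), 'gripper_width': 1.0033406130431088}
scene {'fx': 348.78701802036215, 'fy': 348.78701802036215, 'cx': 251.83848356080273, 'cy': 193.4479198946754, 'k1': 0.020456083830226342, 'R': array([[ 0.85379955, -0.52058792, -0.00381323],
       [-0.32476962, -0.52689103, -0.78543653],
       [ 0.40687962,  0.67184377, -0.61893047]]), 't': array([-0.4202212 ,  0.25850527,  0.65071412])}
side {'fx': 444.6590841600009, 'fy': 444.6590841600009, 'cx': 255.67488847636184, 'cy': 190.69354995130107, 'k1': -0.07558978158490026, 'R': array([[-0.96298248, -0.26952656, -0.00449269],
       [-0.16674853,  0.60869997, -0.77567988],
       [ 0.21180103, -0.74621698, -0.63111056]]), 't': array([0.4976821 , 0.13376308, 1.1101342 ])}
wrist {'fx': 296.2917952786056, 'fy': 296.2917952786056, 'cx': 253.52517021134932, 'cy': 192.6120862896157, 'k1': -0.07368478074972094, 'hand_eye': array([[-6.68385358e-04, -9.51379226e-01, -3.08021302e-01,
         7.88812654e-02],
       [ 9.99998769e-01, -1.07308166e-03,  1.14447625e-03,
        -1.40948537e-05],
       [-1.41936293e-03, -3.08020158e-01,  9.51378772e-01,
        -1.40745073e-01],
       [ 0.00000000e+00,  0.00000000e+00,  0.00000000e+00,
         1.00000000e+00]])}
```

View pics/scene0.png

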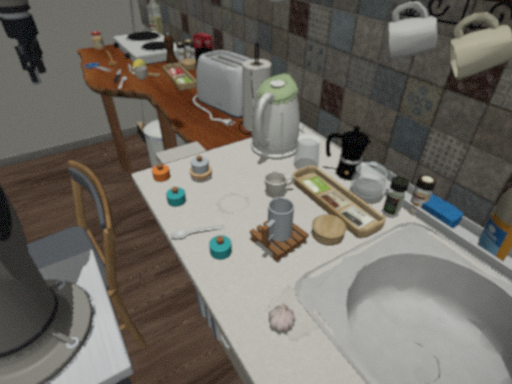

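View pics/side0.png

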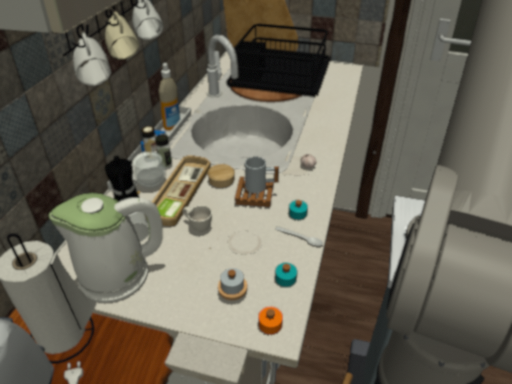

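View pics/wrist0.png

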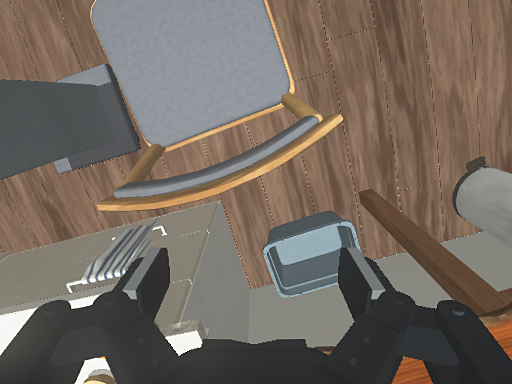

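Scene: canister at (280,222) on the stand (278,238). Lids: grey cap on a wooden disc at (200,165). Lookalikes: turquoise (176,196) and (220,247), orange (160,172), wood box (328,229). By the description I choose the grey-on-wood pair at (200,165), and check it in a close crop.

```bash
cat >> h.py <<'E'
def pts(n,tag):
    """HxWx3 world points from depth"""
    z=np.load(f'{tag}.npz'); d=z['d']; c=vision.calibration(n)
    K=np.array([[c['fx'],0,c['cx']],[0,c['fy'],c['cy']],[0,0,1]])
    u,v=np.meshgrid(np.arange(512.),np.arange(384.))
    r=cv2.undistortPoints(np.stack([u.ravel(),v.ravel()],1)[:,None],K,np.array([c['k1'],0,0,0,0]))[:,0].reshape(384,512,2)
    X=np.dstack([r*d[...,None],d])
    if n=='wrist':
        from scipy.spatial.transform import Rotation as Ro
        H=c['hand_eye']; w=z['rot']; R=Ro.from_quat(w[[1,2,3,0]]).as_matrix()
        X=X@H[:3,:3].T+H[:3,3]; X=X@R.T+z['eef']
    else: X=(X-c['t'])@c['R']
    X[d==0]=np.nan
    return z['im'],X
E
python3 - <<'E'
from h import *
a=cv2.imread('pics/scene0.png');b=cv2.imread('pics/side0.png')
f=lambda im,x,y:cv2.resize(im[y:y+90,x:x+100],None,fx=4,fy=4,interpolation=cv2.INTER_CUBIC)[:300]
g=np.vstack([np.hstack([f(a,230,190),f(a,150,140)]),np.hstack([f(b,215,145),f(b,185,255)])])
cv2.imwrite('pics/crop0.png',g)
for n,(u,v) in {'scene':(175,260),'side':(240,300)}.items():
    im,X=pts(n,n+'0')
    m=(abs(X[...,2])<.006)&(X[...,0]>.3); print(n,'table z',np.nanmedian(X[...,2][m]))
    # objects above table in area
    for lo,hi in [(.02,.035),(.035,.05),(.05,.09),(.09,.125)]:
        m=((X[...,2]>lo)&(X[...,2]<hi)).astype('uint8')
        k,l,s,c=cv2.connectedComponentsWithStats(m)
        for i in range(1,k):
            if s[i,4]>25:
                P=X[l==i]
                if 0.3<P[:,0].mean()<1 and abs(P[:,1].mean())<.5:
                    print(n,lo,c[i].round(),s[i,4],P.mean(0).round(3),P.min(0).round(3),P.max(0).round(3))
E
```

```text
scene table z -0.0016292700395744806
scene 0.02 [314. 124.] 123 [0.951 0.331 0.028] [0.947 0.244 0.02 ] [0.955 0.419 0.035]
scene 0.02 [247. 122.] 33 [0.758 0.47  0.028] [0.754 0.444 0.022] [0.761 0.502 0.035]
scene 0.02 [274. 148.] 160 [0.737 0.268 0.028] [0.695 0.238 0.02 ] [0.812 0.349 0.035]
scene 0.02 [381. 165.] 136 [0.952 0.021 0.029] [ 0.942 -0.054  0.02 ] [0.956 0.097 0.035]
scene 0.02 [332. 205.] 1655 [ 0.71  -0.036  0.028] [ 0.604 -0.157  0.02 ] [0.867 0.195 0.035]
scene 0.02 [160. 171.] 142 [0.385 0.34  0.027] [0.363 0.322 0.02 ] [0.412 0.368 0.035]
scene 0.02 [345. 170.] 96 [0.845 0.057 0.028] [0.834 0.038 0.02 ] [0.869 0.091 0.035]
scene 0.02 [200. 172.] 136 [0.481 0.272 0.026] [0.456 0.255 0.02 ] [0.52  0.31  0.035]
scene 0.02 [275. 179.] 83 [0.647 0.126 0.028] [0.618 0.101 0.02 ] [0.661 0.139 0.035]
scene 0.02 [412. 185.] 46 [ 0.948 -0.091  0.028] [ 0.943 -0.104  0.02 ] [ 0.955 -0.076  0.035]
scene 0.02 [175. 194.] 177 [0.381 0.211 0.027] [0.358 0.192 0.02 ] [0.408 0.241 0.034]
scene 0.02 [462. 232.] 963 [ 0.896 -0.27   0.028] [ 0.876 -0.394  0.02 ] [ 0.957 -0.121  0.
[... 8300 characters left out ...]
 1880 [0.948 0.034 0.108] [ 0.881 -0.35   0.09 ] [0.957 0.369 0.125]
side 0.09 [148. 131.] 115 [ 0.897 -0.141  0.101] [ 0.88  -0.166  0.09 ] [ 0.92  -0.125  0.106]
side 0.09 [162. 139.] 140 [ 0.836 -0.114  0.102] [ 0.818 -0.14   0.09 ] [ 0.858 -0.097  0.11 ]
side 0.09 [148. 157.] 206 [ 0.84  -0.026  0.094] [ 0.81 -0.06  0.09] [0.875 0.006 0.108]
side 0.09 [257. 166.] 375 [ 0.528 -0.053  0.103] [ 0.473 -0.084  0.09 ] [ 0.562 -0.022  0.118]
side 0.09 [121. 179.] 295 [0.85  0.104 0.11 ] [0.824 0.063 0.09 ] [0.894 0.141 0.125]
side 0.09 [155. 235.] 168 [0.675 0.264 0.107] [0.661 0.253 0.09 ] [0.695 0.274 0.125]
side 0.09 [109. 261.] 952 [0.736 0.363 0.108] [0.695 0.267 0.09 ] [0.834 0.395 0.125]
```

View pics/crop0.png

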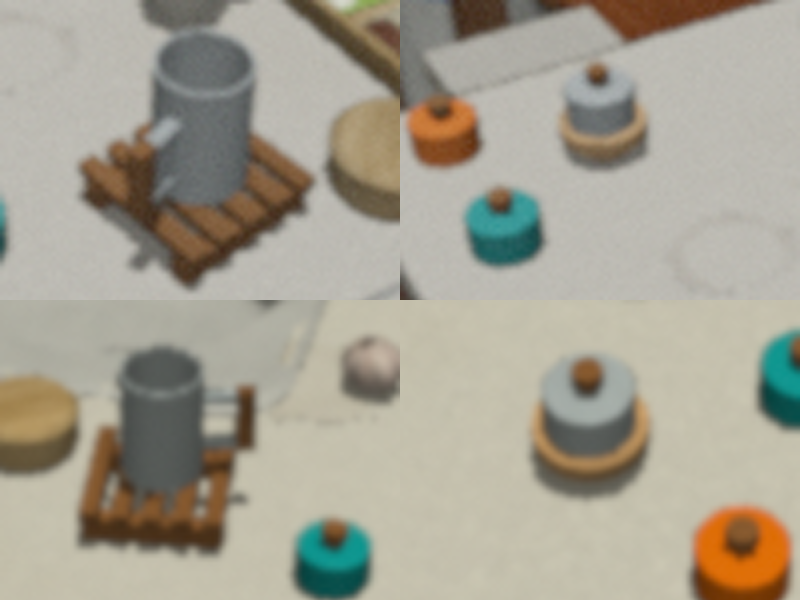

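```bash
cat >> h.py <<'E'
from scipy.optimize import least_squares
def fitc(P,r,c0):
    s=least_squares(lambda c:np.hypot(P[:,0]-c[0],P[:,1]-c[1])-r,c0,loss='soft_l1',f_scale=.002)
    return s.x.round(4),np.sqrt(np.mean(s.fun**2)).round(4),len(P)
E
python3 - <<'E'
from h import *
for n in ['scene','side']:
    im,X=pts(n,n+'0'); x,y,z=X[...,0],X[...,1],X[...,2]
    hsv=cv2.cvtColor(im,cv2.COLOR_RGB2HSV).astype(int); sat=hsv[...,1]
    near=(np.hypot(x-.53,y+.053)<.04)
    # outer wall seen from camera: centroid side; exclude interior by z<.11 and camera facing
    C=-vision.calibration(n)['R'].T@vision.calibration(n)['t']
    face=((x-.532)*(C[0]-.532)+(y+.053)*(C[1]+.053))>0
    m=near&face&(z>.045)&(z<.108)&(sat<70); print(n,'can',fitc(X[m],.029,[.53,-.05]))
    m=near&(z>.108)&(z<.12); print(n,'rim',fitc(X[m],.0275,[.53,-.05]), np.nanmedian(z[m]))
    m=(np.hypot(x-.53,y+.053)<.085)&(np.hypot(x-.53,y+.053)>.045)&(z>.05)&(z<.1)
    print(n,'handle',np.median(X[m],0),X[m].min(0),X[m].max(0),m.sum())
    near=np.hypot(x-.489,y-.29)<.045
    m=near&(z>.03)&(z<.05); print(n,'cap',fitc(X[m],.026,[.49,.29]))
    m=near&(z>.014)&(z<.024); print(n,'rimlid',fitc(X[m],.033,[.49,.29]))
    m=near&(z>.0575)&(z<.072); print(n,'knob',np.median(X[m],0),m.sum())
    m=(z>.022)&(z<.034)&(abs(x-.53)<.075)&(abs(y+.05)<.075); r=cv2.minAreaRect(X[m][:,:2].astype('float32')*1000); print(n,'stand',r,cv2.boxPoints(r).round())
E
```

```text
scene can (array([ 0.5325, -0.0534]), np.float64(0.0023), 519)
scene rim (array([ 0.5319, -0.055 ]), np.float64(0.0013), 153) 0.1117538125277954
scene handle [ 0.47547408 -0.0785899   0.07621366] [ 0.47026369 -0.08274414  0.0501717 ] [ 0.49055344 -0.06959523  0.09583496] 136
scene cap (array([0.4894, 0.2903]), np.float64(0.0014), 107)
scene rimlid (array([0.4899, 0.2904]), np.float64(0.0028), 87)
scene knob [0.4878855  0.28482822 0.06715388] 30
scene stand ((533.6846313476562, -51.391136169433594), (101.8430404663086, 101.00252532958984), 8.211052894592285) [[ 476.   -9.]
 [ 490. -109.]
 [ 591.  -94.]
 [ 577.    6.]]
side can (array([ 0.5339, -0.0539]), np.float64(0.0019), 395)
side rim (array([ 0.5336, -0.0524]), np.float64(0.0017), 127) 0.11288328993088637
side handle [ 0.47901475 -0.0699157   0.07773012] [ 0.47220932 -0.08015452  0.05097934] [ 0.48812379 -0.06378007  0.09708765] 83
side cap (array([0.4904, 0.2901]), np.float64(0.0009), 143)
side rimlid (array([0.4902, 0.2895]), np.float64(0.0022), 101)
side knob [0.48939865 0.29388748 0.06705357] 88
side stand ((534.7224731445312, -48.914947509765625), (99.36082458496094, 103.9212875366211), 8.690717697143555) [[ 478.   -5.]
 [ 493. -108.]
 [ 592.  -93.]
 [ 576.   10.]]
```

Request:
{"method": "move_arm", "body": {"increments": "0.5 30 -38 0 0 0 0.04;0.5 30 -38 0 0 0 0.04;0.5 30 -38 0 0 0 0.04;0.5 30 -38 0 0 0 0.04;0.5 30 -38 0 0 0 0.04;0.5 30 -38 0 0 0 0.04;0.5 30 -38 0 0 0 0.04;0.5 30 -38 0 0 0 0.04", "newtons": 40}}

```text
t: 1.15
eef_pos: [0.418, 0.3459, 0.2313]
tool_rot: [-0.0, -0.028, 1.0, -0.0]
contact_force: [-1.0, 0.3, 0.3]
gripper_width: 0.496
```

Request:
{"method": "move_arm", "body": {"increments": "0.5 8 -52 0 0 0 0.037;0.5 8 -52 0 0 0 0.037;0.5 8 -52 0 0 0 0.037;0.5 8 -52 0 0 0 0.037;0.5 8 -52 0 0 0 0.037;0.5 8 -52 0 0 0 0.037;0.5 8 -52 0 0 0 0.037;0.5 0 0 0 0 0 0.037"}}

```text
t: 2.15
eef_pos: [0.4732, -0.0211, 0.2314]
tool_rot: [-0.0, -0.171, 0.985, -0.001]
contact_force: [0.0, 1.1, 0.3]
gripper_width: 0.501
```

```bash
python3 - <<'E'
from h import *
im,d,o=cap('wrist','w1'); print(o['t'],o['q'],o['eef_pos'],o['tool_rot'])
E
```

```text
2.15 [-0.37060503  0.13958117  0.31311351  2.03793043 -0.05043917  0.9712959
  1.88273887] [ 0.47323543 -0.02108811  0.23136795] [-2.72245730e-05 -1.71061768e-01  9.85260114e-01 -6.15759148e-04]
```

View pics/w1.png

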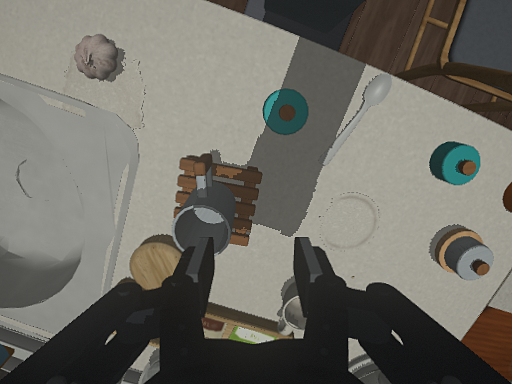

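Wrist view: canister mouth at (203,228), handle bar top at (207,158) leading away from the mouth. Turquoise cap at (286,112), spoon at (355,115), lids at (465,255). I measure the handle.

```bash
python3 - <<'E'
from h import *
im,X=pts('wrist','w1'); x,y,z=X[...,0],X[...,1],X[...,2]
print(np.nanmedian(z[(abs(z)<.01)]))
m=(np.hypot(x-.478,y+.0735)<.02)&(z>.05)&(z<.11); r=cv2.minAreaRect(X[m][:,:2].astype('float32')*1000);print('handle all',np.median(X[m],0),m.sum(),r)
m=(np.hypot(x-.478,y+.0735)<.02)&(z>.088)&(z<.105); r=cv2.minAreaRect(X[m][:,:2].astype('float32')*1000);print('handle top',np.mean(X[m],0),X[m].min(0),X[m].max(0),m.sum(),r)
m=(np.hypot(x-.533,y+.053)<.036)&(z>.108)&(z<.12);print('rim',fitc(X[m],.0275,[.53,-.05]))
m=(np.hypot(x-.489,y-.29)<.045)&(z>.018)&(z<.03);print('lid',fitc(X[m],.0295,[.49,.29]))
m=(z>.022)&(z<.034)&(abs(x-.53)<.075)&(abs(y+.05)<.075); r=cv2.minAreaRect(X[m][:,:2].astype('float32')*1000); print('stand',r)
cv2.imwrite('pics/w1c.png',cv2.resize(im[120:270,140:290,::-1],None,fx=4,fy=4))
E
```

```text
-0.0016363890168333561
handle all [ 0.4799781  -0.07182273  0.09044064] 484 ((484.74560546875, -72.91996765136719), (26.584077835083008, 12.475943565368652), 20.44377326965332)
handle top [ 0.48357158 -0.07273059  0.09215855] [ 0.47122524 -0.08198453  0.08806848] [ 0.4977881  -0.06372743  0.09535616] 295 ((484.7972106933594, -72.926025390625), (26.468639373779297, 12.233983039855957), 21.203784942626953)
rim (array([ 0.5324, -0.0536]), np.float64(0.001), 572)
lid (array([0.4902, 0.2895]), np.float64(0.0028), 611)
stand ((534.2999877929688, -50.586021423339844), (100.22911834716797, 100.68494415283203), 8.65061092376709)
```

View pics/w1c.png

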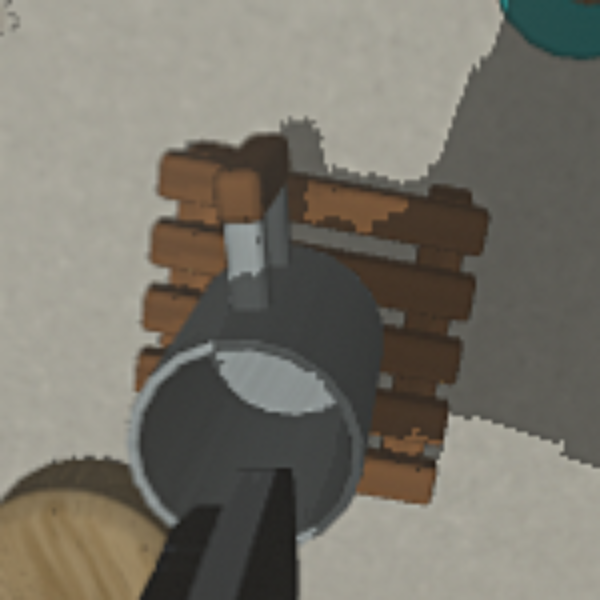

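Request:
{"method": "move_arm", "body": {"increments": "0.5 3 -27 0 0 0 0.017;0.5 2.3 -26.2 0 0 0 0;0.5 0 0 -35 0 0 0;0.5 0 0 -35 0 0 0;0.5 0 0 -32 0 0 0;0.5 0 0 0 0 0 0;0.5 0 0 0 0 0 0;0.5 0 0 0 0 0 0"}}

```text
t: 3.2
eef_pos: [0.4797, -0.0696, 0.1307]
tool_rot: [0.001, -0.183, 0.983, -0.0]
contact_force: [0.4, 0.2, -0.5]
gripper_width: 0.497
```

```bash
python3 - <<'E'
from h import *
im,d,o=cap('wrist','w2'); print(o['t'],o['q'],o['eef_pos'],o['tool_rot'])
im,X=pts('wrist','w2'); x,y,z=X[...,0],X[...,1],X[...,2]
m=(np.hypot(x-.481,y+.0735)<.03)&(z>.088)&(z<.097); r=cv2.minAreaRect(X[m][:,:2].astype('float32')*1000);print('handle top',np.mean(X[m],0),m.sum(),r)
E
```

```text
3.2 [-0.25840801  0.30671272  0.32519302  2.11514585 -0.14468563  0.73756753
  2.09819595] [ 0.47969466 -0.06955035  0.13066862] [ 1.29162465e-03 -1.82784120e-01  9.83152223e-01 -5.39474187e-05]
handle top [ 0.49031236 -0.07051277  0.09217775] 947 ((489.71514892578125, -69.64119720458984), (38.57502746582031, 18.69424819946289), 19.677474975585938)
```

View pics/w2.png

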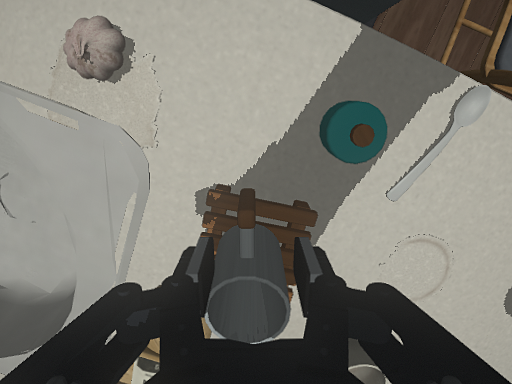

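Request:
{"method": "move_arm", "body": {"increments": "0.5 -1.2 -4.7 0 0 0 0;0.5 0 0 -18 0 0 0;0.5 0 0 -18 0 0 0;0.5 0 0 -18 0 0 0;0.5 0 0 -18 0 0 0;0.5 0 0 0 0 0 0;0.5 0 0 0 0 0 0;0.5 0 0 0 0 0 0"}}

```text
t: 4.25
eef_pos: [0.478, -0.0747, 0.0581]
tool_rot: [0.001, -0.182, 0.983, -0.0]
contact_force: [0.4, -0.3, -1.0]
gripper_width: 0.503
```

```bash
python3 - <<'E'
from h import *
im,d,o=cap('wrist','w3'); print(o['t'],o['eef_pos'],o['tool_rot'],o['contact_force'])
E
```

```text
4.25 [ 0.47800868 -0.07469698  0.05811846] [ 7.38980147e-04 -1.82488497e-01  9.83207705e-01 -1.00702956e-04] [ 0.371935   -0.28816824 -0.99362799]
```

View pics/w3.png

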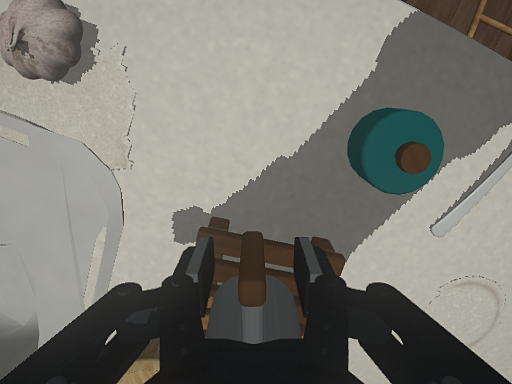

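The handle bar sits centred between the pads, at column 252. Closing.

Request:
{"method": "move_arm", "body": {"increments": "0 0 0 0 0 0 0;0 0 0 0 0 0 0;0 0 0 0 0 0 0;0 0 0 0 0 0 0;0 0 0 0 0 0 0;0 0 0 0 0 0 0;0 0 0 8 0 0 0;0 0 0 8 0 0 0", "newtons": 80}}

```text
t: 5.3
eef_pos: [0.4767, -0.0745, 0.0734]
tool_rot: [-0.001, -0.183, 0.983, 0.0]
contact_force: [1.0, 0.8, -4.9]
gripper_width: 0.127
```

```bash
python3 - <<'E'
from h import *
im,d,o=cap('side','s1'); print(o['t'],o['eef_pos'],o['tool_rot'],o['contact_force'],o['gripper_width'])
a=cv2.imread('pics/s1.png');cv2.imwrite('pics/s1c.png',cv2.resize(a[80:230,180:340],None,fx=4,fy=4))
E
```

```text
5.3 [ 0.47673799 -0.07446956  0.07338227] [-7.20986661e-04 -1.82646780e-01  9.83178321e-01  1.53703463e-04] [ 1.0451124  0.770108  -4.8862481] 0.12737183564880764
```

View pics/s1c.png

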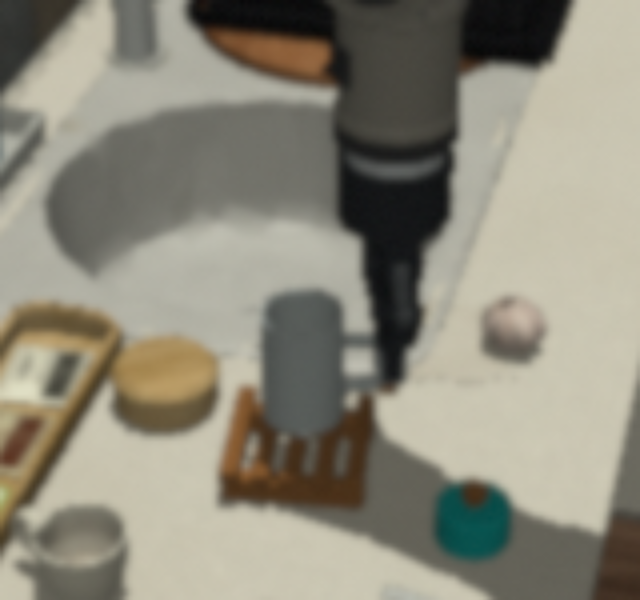

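Request:
{"method": "move_arm", "body": {"increments": "0 0 0 18 0 0 0;0 0 0 18 0 0 0;0 -2.5 19.5 0 0 0 -0.06;0 -2.5 19.5 0 0 0 -0.06;0 -2.5 19.5 0 0 0 -0.06;0 -2.5 19.5 0 0 0 -0.06;0 -2.5 19.5 0 0 0 -0.06;0 -2.5 19.5 0 0 0 -0.06"}}

```text
t: 6.35
eef_pos: [0.462, 0.0431, 0.1094]
tool_rot: [-0.0, -0.003, 1.0, 0.0]
contact_force: [0.3, 0.5, -3.6]
gripper_width: 0.13
```

Request:
{"method": "move_arm", "body": {"increments": "0 0 0 0 0 0 0;0 0 0 0 0 0 0;0 0 0 -12 0 0 0;0 0 0 -12 0 0 0;0 0 0 -12 0 0 0;0 0 0 -12 0 0 0;0 0 0 0 0 0 0;0 0 0 0 0 0 0"}}

```text
t: 7.35
eef_pos: [0.4626, 0.0424, 0.0613]
tool_rot: [0.0, -0.004, 1.0, -0.0]
contact_force: [0.9, 0.5, -3.7]
gripper_width: 0.127
```

```bash
cat > can.py <<'E'
from h import *
import sys
tag=sys.argv[1]; cx,cy,z0=map(float,sys.argv[2:5])
for n in ['side','scene']:
    _,_,o=cap(n,tag+n); im,X=pts(n,tag+n); x,y,z=X[...,0],X[...,1],X[...,2]
    hsv=cv2.cvtColor(im,cv2.COLOR_RGB2HSV).astype(int); sat=hsv[...,1]
    c=vision.calibration(n); C=-c['R'].T@c['t']
    near=np.hypot(x-cx,y-cy)<.036
    face=((x-cx)*(C[0]-cx)+(y-cy)*(C[1]-cy))>0
    for lo,hi in [(.008,.04),(.04,.078)]:
        m=near&face&(z>z0+lo)&(z<z0+hi)&(sat<70)
        if m.sum()>20: print(n,'can',lo,hi,fitc(X[m],.029,[cx,cy]),'z',X[m][:,2].min().round(4))
    m=near&(z>z0+.07); print(n,'top z',np.nanpercentile(z[m],[50,90,98]).round(4))
    m=near&face&(sat<70)&(z>.004); print('lowest z',np.nanpercentile(z[m],[1,5]).round(4))
print(o['t'],o['eef_pos'],o['tool_rot'],o['contact_force'],o['gripper_width'])
a=cv2.imread(f'pics/{tag}side.png')[120:270,180:340]; b=cv2.imread(f'pics/{tag}scene.png')[140:290,200:360]
cv2.imwrite(f'pics/{tag}c.png',np.hstack([cv2.resize(a,None,fx=2.5,fy=2.5),cv2.resize(b,None,fx=2.5,fy=2.5)]))
E
python3 can.py p1 .52 .043 .033
```

```text
side can 0.008 0.04 (array([0.5222, 0.0423]), np.float64(0.0019), 210) z 0.0412
side can 0.04 0.078 (array([0.5224, 0.0424]), np.float64(0.0014), 260) z 0.0732
side top z [0.115  0.2678 0.4058]
lowest z [0.0375 0.0408]
scene can 0.008 0.04 (array([0.521 , 0.0432]), np.float64(0.0014), 233) z 0.041
scene can 0.04 0.078 (array([0.5216, 0.0432]), np.float64(0.001), 227) z 0.0731
scene top z [0.1121 0.1179 0.3159]
lowest z [0.0345 0.0382]
7.4 [0.46273033 0.04244417 0.06155063] [ 2.77494952e-04 -3.56590594e-03  9.99993601e-01  7.74564382e-05] [ 1.46015381e-03 -2.58550183e-02 -3.46975540e+00] 0.13067932038356808
```

View pics/p1c.png

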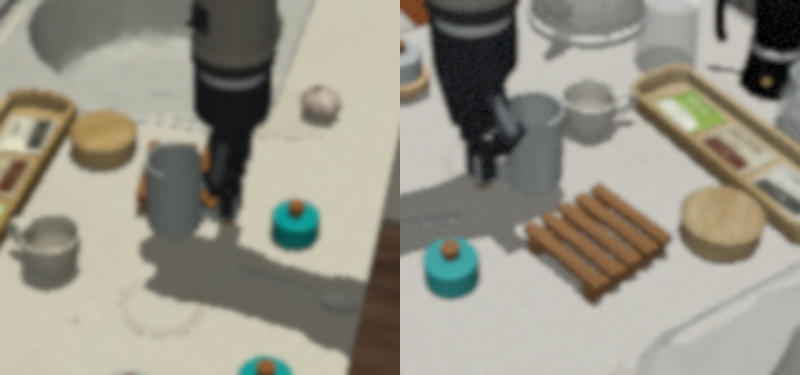

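Canister hangs upright at about (0.522, 0.043), bottom about 33 mm up, clear of the stand. Lowering.

Request:
{"method": "move_arm", "body": {"increments": "0 0 0 -10 0 0 0;0 0 0 -10 0 0 0;0 0 0 -7 0 0 0;0 0 0 -3 0 0 0;0 0 0 -2 0 0 0;0 0 0 -1 0 0 0;0 0 0 -0.5 0 0 0;0 0 0 0 0 0 0"}}

```text
t: 8.45
eef_pos: [0.4626, 0.0424, 0.028]
tool_rot: [0.0, -0.004, 1.0, 0.0]
contact_force: [0.2, 0.3, -3.3]
gripper_width: 0.127
```

Request:
{"method": "move_arm", "body": {"increments": "0 0 0 -0.5 0 0 0;0 0 0 0 0 0 0;0 0 0 -0.5 0 0 0;0 0 0 0 0 0 0;0 0 0 -0.5 0 0 0;0 0 0 0 0 0 0;0 0 0 -0.5 0 0 0;0 0 0 0 0 0 0"}}

```text
t: 9.45
eef_pos: [0.4622, 0.0424, 0.0274]
tool_rot: [-0.0, -0.003, 1.0, 0.001]
contact_force: [-10.1, -0.3, 27.3]
gripper_width: 0.129
```

Request:
{"method": "move_arm", "body": {"increments": "0 0 0 0.8 0 0 0;0 0 0 0 0 0 0;0 0 0 0 0 0 0;0.13 0 0 0 0 0 0;0.18 0 0 0 0 0 0;0.22 0 0 0 0 0 0;0.28 0 0 0 0 0 0;0.28 0 0 0 0 0 0", "newtons": 20}}

```text
t: 10.45
eef_pos: [0.4625, 0.0424, 0.0265]
tool_rot: [0.0, -0.004, 1.0, -0.0]
contact_force: [0.9, -0.1, -0.0]
gripper_width: 0.277
```

```bash
python3 can.py p2 .522 .043 .0
python3 - <<'E'
from h import *
cap('wrist','w4')
E
```

```text
side can 0.008 0.04 (array([0.5221, 0.0426]), np.float64(0.0018), 202) z 0.0081
side can 0.04 0.078 (array([0.5225, 0.0427]), np.float64(0.0014), 243) z 0.0401
side top z [0.081  0.2005 0.282 ]
lowest z [0.0054 0.0092]
scene can 0.008 0.04 (array([0.5211, 0.0431]), np.float64(0.0011), 203) z 0.008
scene can 0.04 0.078 (array([0.5209, 0.043 ]), np.float64(0.0009), 201) z 0.0402
scene top z [0.0784 0.0836 0.198 ]
lowest z [0.0048 0.0077]
10.5 [0.46248063 0.04241988 0.02654828] [ 2.71424495e-05 -3.62214622e-03  9.99993439e-01 -2.37350295e-05] [0.72584612 0.30673796 0.43858318] 0.2795104759451602
```

View pics/p2c.png

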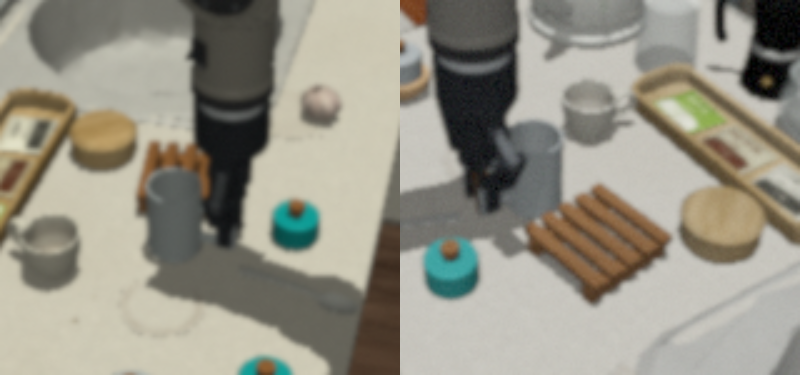

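View pics/w4.png

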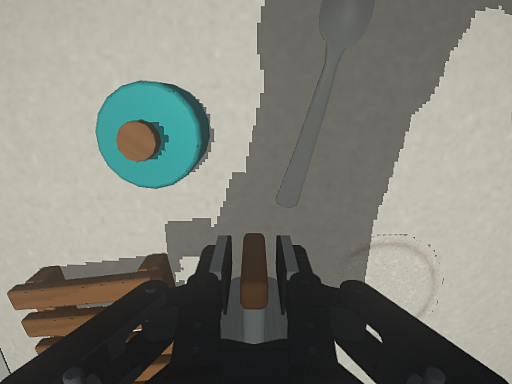

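Canister stands upright at (0.522, 0.043) beside the stand, and the bar at (254,270) is free between the pads. Withdrawing straight up, then on to the lids.

Request:
{"method": "move_arm", "body": {"increments": "0.28 0 0 8 0 0 0;0.28 0 0 25 0 0 0;0.28 0 0 45 0 0 0;0.28 0 0 55 0 0 0;0.6 0 0 42 0 0 0;1 3 30 0 0 0 0;1 4 50 0 0 0 0;1 4 50 0 0 0 0"}}

```text
t: 11.6
eef_pos: [0.4735, 0.1735, 0.2025]
tool_rot: [0.001, -0.003, 1.0, 0.0]
contact_force: [1.0, -0.0, -0.1]
gripper_width: 1.001
```

Request:
{"method": "move_arm", "body": {"increments": "1 5 50 0 0 0 0;1 5 40 0 0 0 0;1 5 24 0 0 0 0;1 2 4 0 0 0 0;1 0 0 0 0 0 0;1 0 0 0 0 0 0;1 0 0 0 0 0 0;1 0 0 0 0 0 0"}}

```text
t: 12.6
eef_pos: [0.4905, 0.2898, 0.2017]
tool_rot: [-0.0, -0.003, 1.0, 0.0]
contact_force: [1.0, -0.8, -0.1]
gripper_width: 0.999
```

```bash
cat > lid.py <<'E'
from h import *
import sys
tag=sys.argv[1]
_,_,o=cap('wrist',tag); print(o['t'],o['eef_pos'],o['tool_rot'])
im,X=pts('wrist',tag); x,y,z=X[...,0],X[...,1],X[...,2]
near=np.hypot(x-.489,y-.29)<.045
m=near&(z>.0505)&(z<.0575);print('captop',fitc(X[m],.017,[.49,.29]),np.median(X[m],0))
if m.sum()>20:
  (a,b),r=cv2.minEnclosingCircle(X[m][:,:2].astype('float32')*1000);print(a,b,r)
m=near&(z>.064)&(z<.075);print('knob',np.median(X[m],0),m.sum())
m=near&(z>.02)&(z<.0295);print('rim',fitc(X[m],.0295,[.49,.29]))
E
python3 lid.py w5
```

```text
12.6 [0.49046315 0.28984122 0.20170563] [-6.27921105e-06 -3.19872962e-03  9.99994884e-01  1.65851343e-05]
captop (array([0.4899, 0.2898]), np.float64(0.0049), 1670) [0.48635371 0.28969955 0.05400972]
489.5804138183594 289.65777587890625 25.861026763916016
knob [0.48886738 0.28963733 0.06795521] 265
rim (array([0.49  , 0.2898]), np.float64(0.0021), 681)
```

View pics/w5.png

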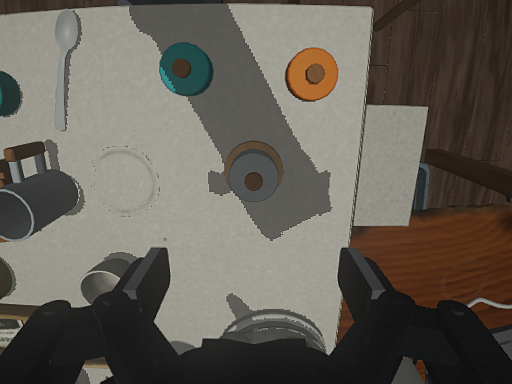

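Lids centred at (0.490, 0.290), between the fingers. The cap is at pixel (254,180) and still nested. Descending.

Request:
{"method": "move_arm", "body": {"increments": "1 -0.7 0 -40 0 0 0;1 0 0 -40 0 0 0;1 0 0 -40 0 0 0;1 0 0 -25 0 0 0;1 0 0 -10 0 0 0;1 0 0 0 0 0 0;1 0 0 0 0 0 0;1 0 0 0 0 0 0"}}

```text
t: 13.65
eef_pos: [0.4904, 0.2909, 0.0477]
tool_rot: [0.001, -0.004, 1.0, 0.001]
contact_force: [0.4, 0.2, 0.6]
gripper_width: 0.992
```

```bash
python3 - <<'E'
from h import *
for n in ['wrist','side']: _,_,o=cap(n,n+'6')
print(o['t'],o['eef_pos'],o['tool_rot'],o['contact_force'])
im,X=pts('side','side6');x,y,z=X[...,0],X[...,1],X[...,2]
a=cv2.imread('pics/side6.png')[180:330,160:320]; b=cv2.imread('pics/wrist6.png')
cv2.imwrite('pics/l6.png',np.hstack([cv2.resize(a,(400,375)),cv2.resize(b,(400,300))[:300].copy() if 0 else cv2.copyMakeBorder(cv2.resize(b,(400,300)),0,75,0,0,0)]))
E
```

```text
13.7 [0.49022052 0.29080814 0.0475284 ] [ 6.39467002e-04 -3.59147686e-03  9.99993198e-01  5.44318389e-04] [-0.31229255 -0.15675983 -0.09454572]
```

View pics/l6.png

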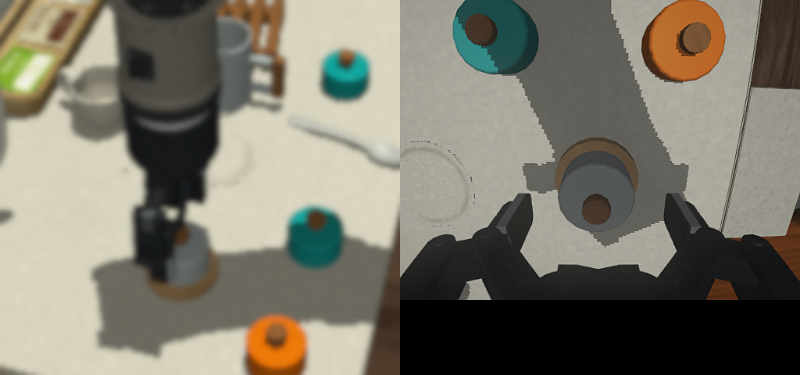

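Request:
{"method": "move_arm", "body": {"increments": "1 -0.4 -1 -12 0 0 0;1 0 0 -12 0 0 0;1 0 0 -10 0 0 0;1 0 0 -6 0 0 0;1 0 0 -3 0 0 0;1 0 0 -2 0 0 0;1 0 0 0 0 0 0;1 0 0 0 0 0 0"}}

```text
t: 14.75
eef_pos: [0.4895, 0.2895, 0.0019]
tool_rot: [0.0, -0.004, 1.0, 0.0]
contact_force: [-0.2, -0.3, 0.2]
gripper_width: 0.999
```

```bash
python3 - <<'E'
from h import *
_,_,o=cap('wrist','w7')
print(o['t'],o['eef_pos'],o['tool_rot'],o['contact_force'])
E
```

```text
14.75 [0.48950321 0.28953247 0.00188848] [ 2.11780216e-04 -3.57107547e-03  9.99993586e-01  1.75237674e-04] [-0.19782735 -0.34503694  0.24695357]
```

View pics/w7.png

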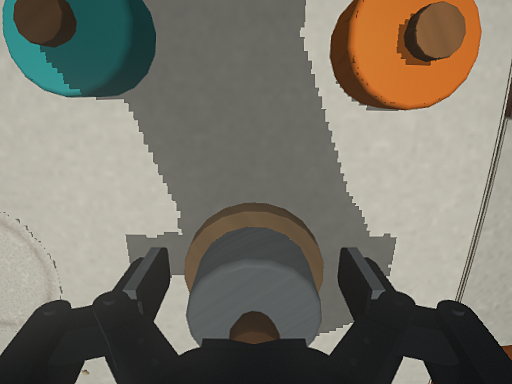

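```bash
python3 - <<'E'
from h import *
im,X=pts('wrist','w7'); 
for u,v in [(160,252),(160,262),(165,275),(164,290),(346,252),(346,265),(342,275),(345,290),(230,205),(150,270),(130,285)]: print(u,v,X[v,u].round(4),im[v,u])
x,y,z=X[...,0],X[...,1],X[...,2]
m=np.zeros(z.shape,bool);m[235:330,100:180]=1
m&=(abs(y-.29)>.036)&(z>.004)&(z<.06);print(np.percentile(z[m],[1,3,10]),y[m].min(),y[m].max())
E
```

```text
160 252 [0.4789 0.2462 0.022 ] [47 46 44]
160 262 [0.4823 0.2468 0.0251] [45 44 42]
165 275 [0.493  0.2465 0.0193] [41 40 38]
164 290 [0.4988 0.2466 0.0234] [39 38 36]
346 252 [0.4784 0.3324 0.0219] [36 36 34]
346 265 [0.4833 0.3319 0.0253] [34 33 33]
342 275 [0.492  0.3325 0.0202] [30 31 28]
345 290 [0.4967 0.3329 0.0257] [29 30 28]
230 205 [ 0.4641  0.2773 -0.0014] [110 109 103]
150 270 [0.4791 0.2464 0.0367] [44 45 42]
130 285 [0.4794 0.2418 0.047 ] [72 74 73]
[0.01495206 0.01678834 0.02150843] 0.232422746402848 0.24833539077848793
```

Request:
{"method": "move_arm", "body": {"increments": "0.9 0 0 0 0 0 0;0.8 0 0 0 0 0 0;0.7 0 0 0 0 0 0;0.6 0 0 0 0 0 0;0.6 0 0 0 0 0 0;0.6 0 0 0 0 0 0;0.6 0 0 0 0 0 0;0.6 0 0 0 0 0 0", "newtons": 40}}

```text
t: 15.8
eef_pos: [0.4894, 0.2895, 0.0021]
tool_rot: [0.0, -0.004, 1.0, 0.0]
contact_force: [-2.0, -1.0, 4.7]
gripper_width: 0.742
```

Request:
{"method": "move_arm", "body": {"increments": "0.5 0 0 3 0 0 0;0.5 0 0 5 0 0 0;0.5 0 0 8 0 0 0;0.5 0 0 14 0 0 0;0.5 0 0 15 0 0 0;0.5 0 0 15 0 0 0;0.5 0 0 0 0 0 0;0.5 0 0 0 0 0 0"}}

```text
t: 16.8
eef_pos: [0.4891, 0.2894, 0.0615]
tool_rot: [-0.0, -0.004, 1.0, -0.0]
contact_force: [-0.8, 0.2, -2.1]
gripper_width: 0.739
```

```bash
python3 - <<'E'
from h import *
for n in ['wrist','side','scene']: _,_,o=cap(n,n+'8')
print(o['t'],o['eef_pos'],o['tool_rot'],o['contact_force'],o['gripper_width'])
a=cv2.imread('pics/side8.png')[190:310,170:300]; b=cv2.imread('pics/wrist8.png');c=cv2.imread('pics/scene8.png')[90:210,140:270]
cv2.imwrite('pics/l8.png',np.vstack([np.hstack([cv2.resize(a,(325,300)),cv2.resize(c,(325,300))]),cv2.copyMakeBorder(cv2.resize(b,(400,300)),0,0,0,250,0)]))
E
```

```text
16.9 [0.48887693 0.289205   0.0610879 ] [-4.32651570e-04 -3.64163416e-03  9.99993231e-01 -2.99899163e-04] [-0.01437809  0.02874997 -1.06811235] 0.7411428286819255
```

View pics/l8.png

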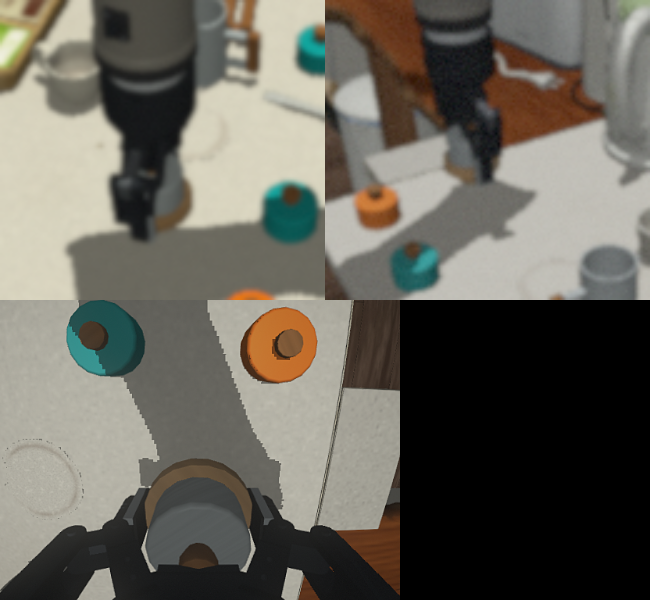

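```bash
python3 - <<'E'
from h import *
im,X=pts('wrist','wrist8'); x,y,z=X[...,0],X[...,1],X[...,2]
near=np.hypot(x-.489,y-.29)<.03
print(np.nanpercentile(z[near],[2,10,30,50,70,90]))
for lo,hi in [(.105,.121),(.08,.0905)]:
    m=(np.hypot(x-.489,y-.29)<.034)&(z>lo)&(z<hi); P=X[m]
    for _ in range(4):
        A=np.c_[P[:,:2]-[.489,.29],np.ones(len(P))];s=np.linalg.lstsq(A,P[:,2],rcond=None)[0];r=P[:,2]-A@s;P=P[abs(r)<max(.0015,np.std(r)*1.5)]
    print(lo,s,len(P),np.std(r))
m=(z>.08)&(z<.0905)&(np.hypot(x-.489,y-.29)<.037)&(x<.475);print('rim out',fitc(X[m],.0295,[.489,.29]))
m=near&(z>.122);print('knob',np.median(X[m],0) if m.any() else 0)
for n in ['side','scene']:
    im,X=pts(n,n+'8');x,y,z=X[...,0],X[...,1],X[...,2]
    sat=cv2.cvtColor(im,cv2.COLOR_RGB2HSV)[...,1]
    m=(np.hypot(x-.489,y-.29)<.04)&(z>.072)&(z<.088)&(sat>90)
    if m.sum()>10: print(n,'rim',fitc(X[m],.033,[.489,.29]),np.nanpercentile(z[(np.hypot(x-.489,y-.29)<.034)&(sat>90)],[2,98]))
E
```

```text
[-0.00239683  0.0829485   0.11190439  0.11374916  0.13708706  0.14751645]
0.105 [0.01198105 0.00144479 0.11353849] 7687 0.0005576784392193632
0.08 [0.00940377 0.0017815  0.08368695] 3269 0.0005993399768079126
rim out (array([0.4903, 0.2894]), np.float64(0.0026), 2962)
knob [0.47745987 0.28997726 0.14294409]
side rim (array([0.4932, 0.2913]), np.float64(0.0019), 77) [0.07654351 0.08663089]
scene rim (array([0.4914, 0.2883]), np.float64(0.0018), 27) [0.07320288 0.17409229]
```

Request:
{"method": "move_arm", "body": {"increments": "0.5 0 0 20 0 0 0;0.5 0 0 30 0 0 0;0.5 2 -12 29 0 0 0;0.5 4 -30 0 0 0 0;0.5 5 -38 0 0 0 0;0.5 5 -42 0 0 0 0;0.5 5 -42 0 0 0 0;0.5 5 -38 0 0 0 0"}}

```text
t: 17.95
eef_pos: [0.515, 0.0857, 0.1402]
tool_rot: [-0.0, -0.003, 1.0, -0.0]
contact_force: [0.3, 0.4, -2.2]
gripper_width: 0.738
```

Request:
{"method": "move_arm", "body": {"increments": "0.5 4 -28 0 0 0 0;0.5 2 -12 0 0 0 0;0.5 0.4 -4.6 0 0 0 0;0.5 0 0 0 0 0 0;0.5 0 0 -10 0 0 0;0.5 0 0 -10 0 0 0;0.5 0 0 0 0 0 0;0.5 0 0 0 0 0 0"}}

```text
t: 18.95
eef_pos: [0.5217, 0.0429, 0.1205]
tool_rot: [-0.0, -0.004, 1.0, -0.0]
contact_force: [-0.0, 0.5, -1.7]
gripper_width: 0.74
```

```bash
cat > al.py <<'E'
from h import *
import sys
tag=sys.argv[1]; zf=float(sys.argv[2])
for n in ['wrist','side','scene']: _,_,o=cap(n,n+tag)
print(o['t'],o['eef_pos'],o['tool_rot'],o['contact_force'],o['gripper_width'])
a=cv2.imread(f'pics/side{tag}.png')[110:230,200:330]; b=cv2.imread(f'pics/wrist{tag}.png');c=cv2.imread(f'pics/scene{tag}.png')[150:270,205:335]
cv2.imwrite(f'pics/l{tag}.png',np.vstack([np.hstack([cv2.resize(a,(325,300)),cv2.resize(c,(325,300))]),cv2.copyMakeBorder(cv2.resize(b,(400,300)),0,0,0,250,0)]))
for n in ['side','scene']:
    im,X=pts(n,n+tag);x,y,z=X[...,0],X[...,1],X[...,2]
    sat=cv2.cvtColor(im,cv2.COLOR_RGB2HSV)[...,1].astype(int); c=vision.calibration(n); C=-c['R'].T@c['t']
    near=np.hypot(x-.5215,y-.0428)<.038; face=((x-.5215)*(C[0]-.5215)+(y-.0428)*(C[1]-.0428))>0
    m=near&face&(z>.02)&(z<.078)&(sat<70); print(n,'can',fitc(X[m],.029,[.52,.043]))
    m=near&face&(z>zf+.015)&(z<zf+.025)&(sat>80); print(n,'lidrim',fitc(X[m],.033,[.52,.043]))
    m=near&(sat>80)&face&(z>.07); print(n,'lid z',np.nanpercentile(z[m],[2,10,90]) if m.any() else 0)
E
python3 al.py 9 .118
```

```text
19.05 [0.52196712 0.04285168 0.12082916] [ 2.55373287e-04 -3.56921215e-03  9.99993596e-01  6.37486700e-05] [-0.21062331  0.808055   -1.20628031] 0.7435415798882359
side can (array([0.522 , 0.0425]), np.float64(0.002), 389)
side lidrim (array([0.5239, 0.0431]), np.float64(0.0011), 41)
side lid z [0.07616877 0.12171939 0.20208616]
scene can (array([0.5209, 0.0432]), np.float64(0.0015), 429)
scene lidrim (array([0.5237, 0.0423]), np.float64(0.0016), 54)
scene lid z [0.13145681 0.13725609 0.27839943]
```

View pics/l9.png

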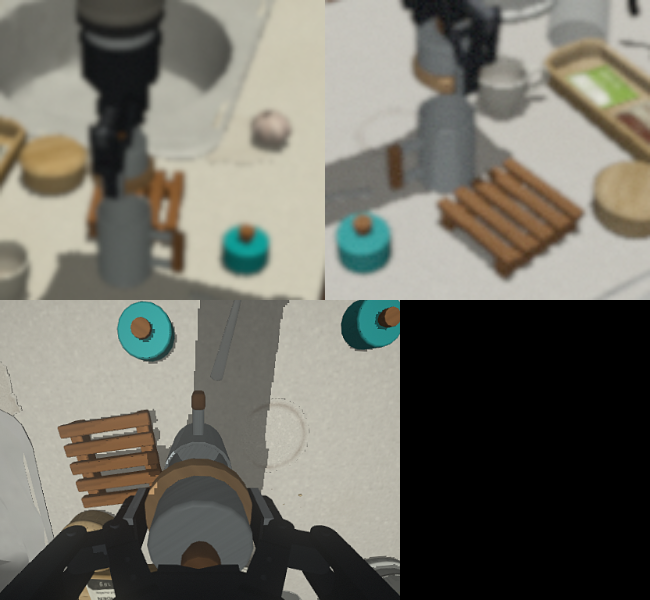

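```bash
python3 - <<'E'
from h import *
im,X=pts('wrist','wrist9'); x,y,z=X[...,0],X[...,1],X[...,2]
o=np.load('wrist9.npz');print(o['eef'])
near=np.hypot(x-.5215,y-.043)<.045
h=np.histogram(z[near],bins=np.arange(.06,.2,.004));print(list(zip(h[1].round(3),h[0])))
m=near&(z>.136)&(z<.15);P=X[m];print('lid rim top: minx',np.percentile(P[:,0],[0,1]),np.median(P[:,2]),len(P))
# outer edge per y bin
def edge(P,r):
    E=[]
    for yy in np.arange(.043-.02,.043+.021,.002):
        Q=P[abs(P[:,1]-yy)<.001]
        if len(Q)>3: E.append([Q[:,0].min(),yy])
    return fitc(np.array(E),r,[.5215,.043])
print('lid',edge(P,.033))
m=near&(z>.0815)&(z<.09)&(x<.51);P=X[m];print(np.median(P[:,2]),len(P));print('can',edge(P,.029))
np.set_printoptions(suppress=True)
im,X=pts('wrist','wrist8'); 
m=(np.hypot(X[...,0]-.49,X[...,1]-.289)<.045)&(X[...,2]>.078)&(X[...,2]<.09);P=X[m]
E=[]
for yy in np.arange(.27,.31,.002):
    Q=P[abs(P[:,1]-yy)<.001]
    if len(Q)>3:E.append([Q[:,0].min(),yy])
print('lid8',fitc(np.array(E),.033,[.49,.29]),np.load('wrist8.npz')['eef'])
E
```

```text
[0.52166783 0.04288202 0.12046131]
[(np.float64(0.06), np.int64(402)), (np.float64(0.064), np.int64(103)), (np.float64(0.068), np.int64(102)), (np.float64(0.072), np.int64(112)), (np.float64(0.076), np.int64(110)), (np.float64(0.08), np.int64(552)), (np.float64(0.084), np.int64(31)), (np.float64(0.088), np.int64(0)), (np.float64(0.092), np.int64(0)), (np.float64(0.096), np.int64(0)), (np.float64(0.1), np.int64(0)), (np.float64(0.104), np.int64(0)), (np.float64(0.108), np.int64(0)), (np.float64(0.112), np.int64(0)), (np.float64(0.116), np.int64(0)), (np.float64(0.12), np.int64(0)), (np.float64(0.124), np.int64(6)), (np.float64(0.128), np.int64(132)), (np.float64(0.132), np.int64(481)), (np.float64(0.136), np.int64(541)), (np.float64(0.14), np.int64(3326)), (np.float64(0.144), np.int64(780)), (np.float64(0.148), np.int64(887)), (np.float64(0.152), np.int64(947)), (np.float64(0.156), np.int64(929)), (np.float64(0.16), np.int64(1222)), (np.float64(0.164), np.int64(795)), (np.float64(0.168), np.int64(2903)), (np.float64(0.172), np.int64(6766)), (np.float64(0.176), np.int64(1211)), (np.float64(0.18), np.int64(759)), (np.float64(0.184), np.int64(901)), (np.float64(0.188), np.int64(792)), (np.float64(0.192), np.int64(1918))]
lid rim top: minx [0.48902893 0.48952508] 0.14258490725293996 5071
lid (array([0.5219, 0.043 ]), np.float64(0.0002), 21)
0.08302939833421062 442
can (array([0.5217, 0.0428]), np.float64(0.0002), 21)
lid8 (array([0.4894, 0.2893]), np.float64(0.0001), 20) [0.48905998 0.28936543 0.06153209]
```

Wrist edge fits put the lid at (0.5219, 0.0430) and the canister at (0.5217, 0.0428), so they are aligned. The side and scene lid fits read about 2 mm off in x, but they rest on short, occluded arcs. Lowering.

Request:
{"method": "move_arm", "body": {"increments": "0.5 -0.2 -0.2 -10 0 0 0;0.5 0 0 -10 0 0 0;0.5 0 0 -6 0 0 0;0.5 0 0 -4 0 0 0;0.5 0 0 -3 0 0 0;0.5 0 0 -2 0 0 0;0.5 0 0 -2 0 0 0;0.5 0 0 0 0 0 0"}}

```text
t: 20.1
eef_pos: [0.5215, 0.0426, 0.0836]
tool_rot: [-0.0, -0.004, 1.0, 0.0]
contact_force: [-0.3, -1.0, -1.0]
gripper_width: 0.736
```

Request:
{"method": "move_arm", "body": {"increments": "0.5 0 0 -1.5 0 0 0;0.5 0 0 -1.5 0 0 0;0.5 0 0 -1.5 0 0 0;0.5 0 0 -1 0 0 0;0.5 0 0 -1 0 0 0;0.5 0 0 -1 0 0 0;0.5 0 0 0 0 0 0;0.5 0 0 0 0 0 0"}}

```text
t: 21.1
eef_pos: [0.5215, 0.0426, 0.0761]
tool_rot: [0.0, -0.004, 1.0, 0.0]
contact_force: [-0.7, -0.5, -1.6]
gripper_width: 0.741
```

Plug is entering with no contact force. Expected seating at TCP z ≈ 0.073.

Request:
{"method": "move_arm", "body": {"increments": "0.5 0 0 -1 0 0 0;0.5 0 0 -0.7 0 0 0;0.5 0 0 -0.5 0 0 0;0.5 0 0 -0.3 0 0 0;0.5 0 0 0 0 0 0;0.5 0 0 -0.3 0 0 0;0.5 0 0 0 0 0 0;0.5 0 0 0 0 0 0"}}

```text
t: 22.1
eef_pos: [0.5215, 0.0426, 0.0733]
tool_rot: [-0.0, -0.004, 1.0, 0.0]
contact_force: [0.3, 0.2, -2.5]
gripper_width: 0.743
```

Request:
{"method": "move_arm", "body": {"increments": "0.5 0 0 -0.3 0 0 0;0.5 0 0 0 0 0 0;0.5 0 0 -0.3 0 0 0;0.5 0 0 0 0 0 0;0.5 0 0 -0.3 0 0 0;0.5 0 0 0 0 0 0;0.5 0 0 0 0 0 0;0.5 0 0 0 0 0 0"}}

```text
t: 23.1
eef_pos: [0.5217, 0.0426, 0.0731]
tool_rot: [0.0, -0.004, 1.0, 0.0]
contact_force: [-3.0, -0.5, 9.2]
gripper_width: 0.741
```

Request:
{"method": "move_arm", "body": {"increments": "0.7 0 0 0 0 0 0;0.74 0 0 0 0 0 0;0.77 0 0 0 0 0 0;0.8 0 0 0 0 0 0;0.87 0 0 0 0 0 0;0.95 0 0 0 0 0 0;1 0 0 0 0 0 0;1 0 0 0 0 0 0", "newtons": 20}}

```text
t: 24.1
eef_pos: [0.5215, 0.0426, 0.0724]
tool_rot: [-0.0, -0.004, 1.0, 0.0]
contact_force: [-0.6, -0.1, 0.3]
gripper_width: 1.005
```

```bash
python3 al.py 10 .071
```

```text
24.2 [0.52149676 0.04262233 0.0724081 ] [-1.40701443e-05 -3.59472493e-03  9.99993539e-01  3.84024818e-06] [ 0.30912752 -0.03876672  1.50332164] 0.9971622644383817
side can (array([0.5219, 0.0424]), np.float64(0.0019), 361)
side lidrim (array([0.5237, 0.0428]), np.float64(0.0015), 38)
side lid z [0.07423691 0.08706993 0.11425161]
scene can (array([0.521 , 0.0431]), np.float64(0.0016), 407)
scene lidrim (array([0.5232, 0.0431]), np.float64(0.0019), 68)
scene lid z [0.08670641 0.08980229 0.23872622]
```

View pics/l10.png

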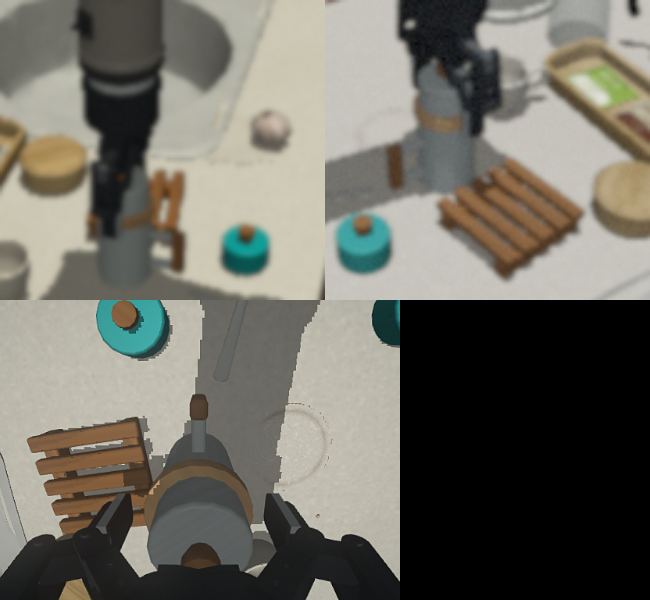

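Request:
{"method": "move_arm", "body": {"increments": "1 0 0 5 0 0 0;1 0 0 8 0 0 0;1 0 0 8 0 0 0;1 0 0 4.6 0 0 0;1 0 0 0 0 0 0;1 0 0 0 0 0 0;1 0 0 0 0 0 0;1 0 0 0 0 0 0"}}

```text
t: 25.25
eef_pos: [0.5214, 0.0426, 0.0978]
tool_rot: [-0.0, -0.004, 1.0, -0.0]
contact_force: [-0.3, -0.7, 0.3]
gripper_width: 1.002
```

```bash
python3 al.py 11 .071; python3 - <<'E'
from h import *
im,X=pts('wrist','wrist11'); x,y,z=X[...,0],X[...,1],X[...,2]
near=np.hypot(x-.5215,y-.043)<.034
for lo,hi in [(.120,.131),(.088,.099)]:
    m=near&(z>lo)&(z<hi); P=X[m]
    for _ in range(4):
        A=np.c_[P[:,:2]-[.5215,.043],np.ones(len(P))];s=np.linalg.lstsq(A,P[:,2],rcond=None)[0];r=P[:,2]-A@s;P=P[abs(r)<max(.0015,np.std(r)*1.5)]
    print(lo,s,len(P))
def edge(P,r):
    E=[]
    for yy in np.arange(.043-.018,.043+.019,.002):
        Q=P[abs(P[:,1]-yy)<.001]
        if len(Q)>3: E.append([Q[:,0].min(),yy])
    return fitc(np.array(E),r,[.5215,.043])
n2=np.hypot(x-.5215,y-.043)<.04
print('rim',edge(X[n2&(z>.09)&(z<.1)],.033),'cap',edge(X[n2&(z>.121)&(z<.13)],.026))
m=np.zeros(z.shape,bool);m[220:340]=1;m&=(abs(y-.043)>.037)&(abs(y-.043)<.055)&(abs(x-.5215)<.015)&(z>.1);print('tips',np.percentile(z[m],[1,5]))
E
```

```text
25.35 [0.52141546 0.04259183 0.09785587] [-1.54279701e-04 -3.57563085e-03  9.99993595e-01 -3.59092153e-05] [-0.48756377 -0.30526376  0.14385654] 0.9992309752666554
side can (array([0.5221, 0.0425]), np.float64(0.0019), 398)
side lidrim (array([0.5234, 0.0422]), np.float64(0.0018), 78)
side lid z [0.07484249 0.08708476 0.136372  ]
scene can (array([0.521 , 0.0431]), np.float64(0.0015), 432)
scene lidrim (array([0.523 , 0.0429]), np.float64(0.0019), 80)
scene lid z [0.08629072 0.0892241  0.26068439]
0.12 [0.00409062 0.0009585  0.12510778] 6606
0.088 [0.00509023 0.00154562 0.09517747] 2213
rim (array([0.5221, 0.0426]), np.float64(0.0001), 19) cap (array([0.5211, 0.0434]), np.float64(0.0003), 19)
tips [0.1110546  0.11571188]
```

View pics/l11.png

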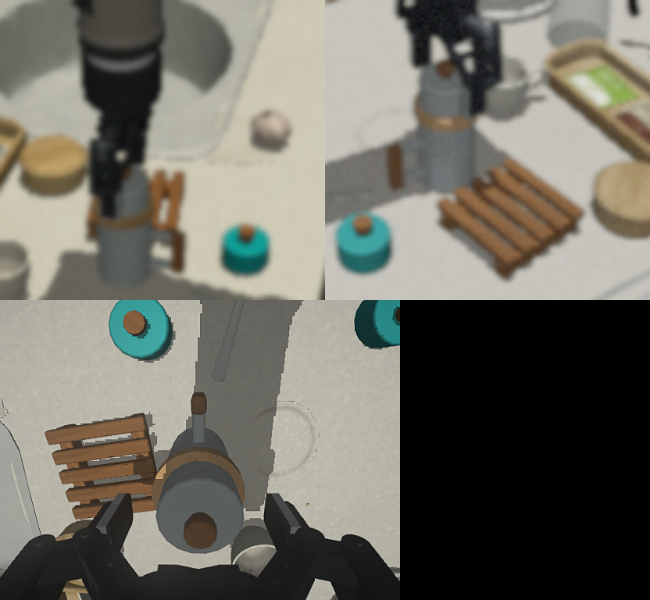

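The rim top measures 0.0952 m, or 0.0968 m after the camera's −1.6 mm bias, against 0.097 m expected. It is level (under 0.3°), so the inner lid is home. Centring on the cap and closing.

Request:
{"method": "move_arm", "body": {"increments": "1 -0.2 0.6 -1 0 0 0;0.85 0 0 0 0 0 0;0.75 0 0 0 0 0 0;0.68 0 0 0 0 0 0;0.6 0 0 0 0 0 0;0.5 0 0 0 0 0 0;0.4 0 0 0 0 0 0;0.4 0 0 0 0 0 0", "newtons": 30}}

```text
t: 26.4
eef_pos: [0.5216, 0.0434, 0.0973]
tool_rot: [0.0, -0.004, 1.0, 0.0]
contact_force: [-1.3, 0.8, 4.2]
gripper_width: 0.586
```

Request:
{"method": "move_arm", "body": {"increments": "0.4 0 0 1.5 0 0 0;0.4 0 0 1.5 0 0 0;0.4 0 0 2 0 0 0;0.4 0 0 3 0 0 0;0.4 0 0 4 0 0 0;0.4 0 0 4 0 0 0;0.4 0 0 0 0 0 0;0.4 0 0 0 0 0 0"}}

```text
t: 27.4
eef_pos: [0.5213, 0.0432, 0.113]
tool_rot: [-0.0, -0.004, 1.0, 0.0]
contact_force: [-0.8, -0.0, -1.0]
gripper_width: 0.591
```

```bash
python3 al.py 12 .071
```

```text
27.5 [0.52120176 0.04323692 0.11289624] [-1.28391032e-04 -3.57891723e-03  9.99993587e-01  6.41778695e-06] [ 0.57376105  0.2602431  -1.32153796] 0.5916178390990571
side can (array([0.5218, 0.0425]), np.float64(0.0019), 386)
side lidrim (array([0.5237, 0.0413]), np.float64(0.0037), 83)
side lid z [0.08359491 0.0890696  0.10254389]
scene can (array([0.5209, 0.0431]), np.float64(0.0015), 431)
scene lidrim (array([0.5234, 0.0458]), np.float64(0.0048), 160)
scene lid z [0.08715174 0.09091316 0.26410332]
```

View pics/l12.png

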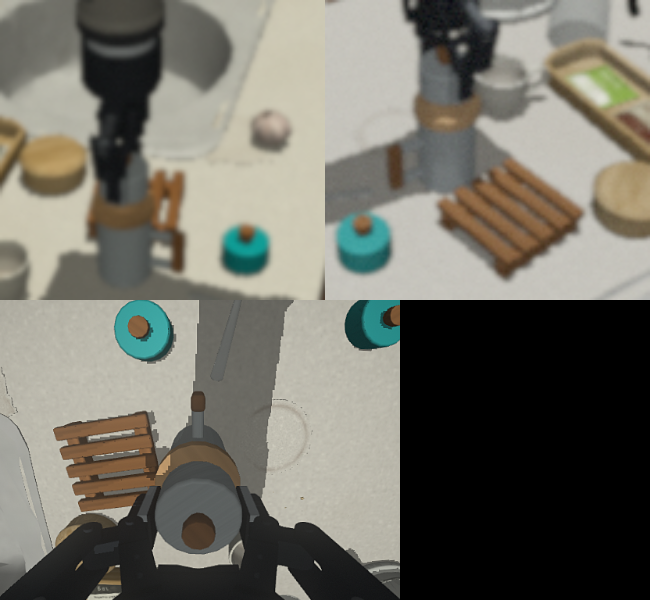

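Request:
{"method": "move_arm", "body": {"increments": "0.4 0 0 6 0 0 0;0.4 0 0 12 0 0 0;0.4 0 0 14 0 0 0;0.4 0 0 14 0 0 0;0.4 0 0 14 0 0 0;0.4 0 0 11 0 0 0;0.4 0 0 6 0 0 0;0.4 0 0 0 0 0 0", "newtons": 40}}

```text
t: 28.55
eef_pos: [0.5215, 0.0433, 0.1903]
tool_rot: [0.0, -0.004, 1.0, 0.0]
contact_force: [-0.2, 0.0, -1.2]
gripper_width: 0.579
```

Request:
{"method": "move_arm", "body": {"increments": "0.4 0 0 0 0 0 0;0.4 0 0 0 0 0 0;0.4 0 0 0 0 0 0;0.4 0 0 0 0 0 0;0.4 0 0 0 0 0 0;0.4 0 0 0 0 0 0;0.4 0 0 0 0 0 0;0.4 0 0 0 0 0 0"}}

```text
t: 29.55
eef_pos: [0.5213, 0.0432, 0.19]
tool_rot: [-0.0, -0.004, 1.0, 0.0]
contact_force: [-0.6, -0.1, -0.1]
gripper_width: 0.587
```

```bash
python3 al.py 13 .071; python3 - <<'E'
from h import *
im,X=pts('wrist','wrist13'); x,y,z=X[...,0],X[...,1],X[...,2]
m=(np.hypot(x-.5215,y-.043)<.03)&(z>.212)&(z<.226);P=X[m]
for _ in range(4):
    A=np.c_[P[:,:2]-[.5215,.043],np.ones(len(P))];s=np.linalg.lstsq(A,P[:,2],rcond=None)[0];r=P[:,2]-A@s;P=P[abs(r)<max(.0015,np.std(r)*1.5)]
print('cap top',s,len(P))
for n in ['side','scene']:
    im,X=pts(n,n+'13');x,y,z=X[...,0],X[...,1],X[...,2];sat=cv2.cvtColor(im,cv2.COLOR_RGB2HSV)[...,1]
    m=(np.hypot(x-.5215,y-.043)<.03)&(z>.095)&(z<.15)&(sat>60);print(n,'knob/boss',np.percentile(z[m],[50,98]),m.sum())
E
```

```text
29.65 [0.52130043 0.04320863 0.19002016] [-1.01738969e-05 -3.57619137e-03  9.99993605e-01  5.69782960e-06] [ 0.44076681 -0.39628737  0.06380359] 0.5812078463923286
side can (array([0.522 , 0.0426]), np.float64(0.002), 386)
side lidrim (array([0.5233, 0.0417]), np.float64(0.004), 86)
side lid z [0.0856519  0.09037384 0.10855709]
scene can (array([0.5209, 0.0432]), np.float64(0.0015), 433)
scene lidrim (array([0.523 , 0.0462]), np.float64(0.0049), 166)
scene lid z [0.0875086  0.09181927 0.32153863]
cap top [0.00437373 0.00081264 0.21774121] 6819
side knob/boss [0.10004183 0.11590824] 265
scene knob/boss [0.10002283 0.11338931] 215
```

View pics/l13.png

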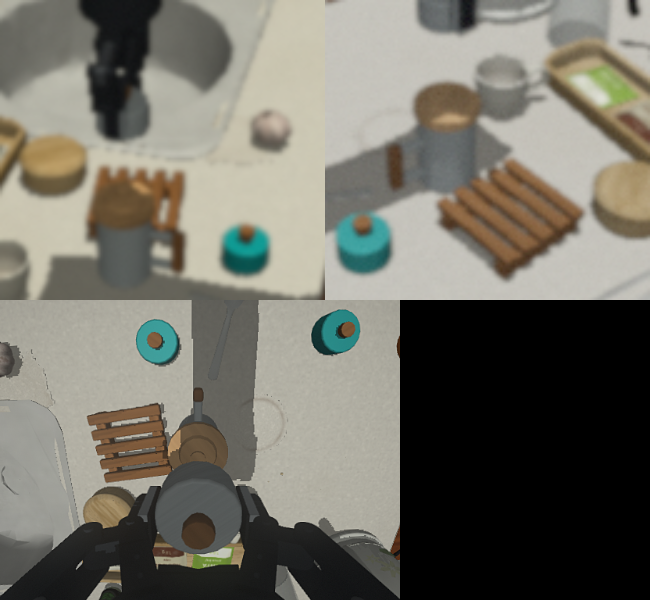

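View pics/scene13.png

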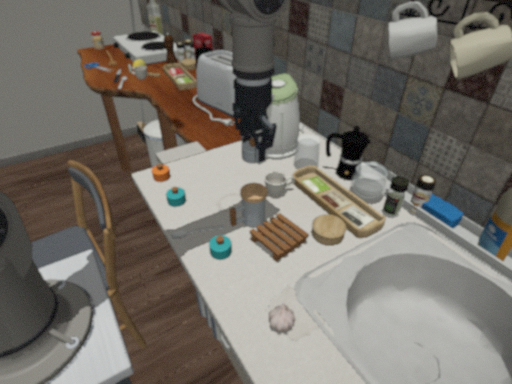

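The scene view shows the canister upright with the inner lid seated at (254,195), the cap held at (252,150), and everything else in place. The cap is level to within 0.3°, its lower edge about 10.4 cm above the canister's rim. Handing in.

```bash
python3 - <<'E'
from station import bot
print(bot.hand_in())
o=bot.get_obs();print(o['t'],o['eef_pos'],o['gripper_width'])
E
```

```text
the job is handed in; nothing more can be done
None
the job is handed in; nothing more can be done
```

The job is done and handed in at about 29.7 s of the 67 s allowed; the hand-in gives no verdict.

- **Canister:** I lifted it off the stand by its handle, set it upright on the worktop beside the stand at about (0.522, 0.043) m and let go. While lowering it I briefly pressed down with about 27 N.
- **Lids:** I carried both together by the broad rim and lowered them until about 9 N of contact, then let go. The rim top measured about 97 mm after correcting the wrist camera's 1.6 mm height bias, where 97 mm is fully home, and it was level.
- **Cap:** I lifted only the cap straight up. It is held level (within 0.3°), with its lower edge about 10.4 cm above the canister's rim. The inner lid is still seated.

**Disagreement:** the side and scene cameras placed the lid rim about 2 mm further in x than the wrist camera did. They saw only short, partly hidden arcs, so I went by the wrist camera, and the plug went in without resistance.

In the last scene picture the other things stood where they were; I compared that by eye and did not measure it.

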